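# Pull a spring to its test length on a bench spring checker and hold it

## Task

Set up the bench spring checker: first slide the small index block along its track until its pointer is level with the free end of the gauge rod, leaving the carriage at home meanwhile. Then take the carriage's bow handle, pull it out against the spring until the carriage's pointer is level with the index pointer, and keep it there: the program finishes while still holding the handle, not letting go. Leave the index where you set it, and do not disturb the loose carton, tape roll and jar.

Things in the scene. Friction and masses are not known exactly. Their poses are not given: they have to be found in the camera images.
- fixture: Spring checker fixed to the bench: base plate 260 (x) x 250 (y) x 12 mm; at its far end a block 46 mm high and behind it a spring barrel (top 59 mm, 188 mm long). Origin: on the bench, plate spans x -125 to +135 mm. Its x is level, points away from the robot within 0.3 rad; slides are pulled to its -x. Lanes: carriage y -50, index y +60, gauge rod y +100 mm. Scale lines are for looks only.
- carriage: Spring-return carriage: block 50 (x) x 96 (y) mm, top 37 mm above the bench, with a bow handle. Axes as the fixture; origin at bench height below the handle bar's middle. Home: x +70, y -50 mm in the fixture; slides to fixture -x, 165 mm at most. The spring draws it home: 4 N at home plus 0.07 N per mm (10 to 14 N at the place wanted). Let go, it runs home.
- handle_grip (a point): Middle of the bow handle's level bar: steel, 14 mm thick, along fixture y, 92 mm above the bench, on uprights 88 mm apart (74 mm clear), 48 mm clear under the bar. Takes a grasp from above with the fingers closing along fixture x, one on either side of the bar. Axes as the fixture.
- carriage_pointer (a point): Tip of the carriage's pointer, a dark 4 mm wide finger on the carriage's +y side, 31.5 mm above the bench: same x as the handle bar, 72 mm to +y of it, in the fixture's frame. Axes as the fixture.
- index_grip (a point): Centre of the index block's upright grip, 47 mm above the bench: black fin 16 (x) x 28 (y) mm, top 64 mm above the bench, on a foot 26 x 30 mm (top 27 mm). Slides along fixture x on a flat dark track (top 16 mm) with 2 N friction, stays where left; stroke 165 mm from x +70 mm in the fixture towards -x; starts 15 to 50 mm out. Axes as the fixture.
- index_pointer (a point): Middle of the index block's pointer, 24.5 mm above the bench, at the x of the fin's centre: dark 4 mm wide fingers that stick out of the block to either side, towards the carriage and towards the gauge rod. Axes as the fixture.
- gauge_end (a point): Centre of the free end (nearer the robot) of the fixed gauge rod: brass, 12 mm thick, along fixture x, axis 34 mm above the bench, y +100 mm, standing out of the end block through a collar. The end lies 85 to 135 mm towards -x from x +70 mm in the fixture. Axes as the fixture.
- carton: Loose cardboard carton 90 x 70 x 55 mm high, beside the checker. Origin at the centre of its underside. Leave it alone.
- tape_roll: Loose tape roll lying flat, 92 mm across, 45 mm high, beside the checker. Origin at the centre of its underside. Leave it alone.
- jar: Loose closed jar, 60 mm across, 75 mm high, beside the checker. Origin at the centre of its underside. Leave it alone.

How it is judged:
On the way, in this order (a step that is already met when the one before it is completed fails the run):
1. The index pointer is level with the gauge rod's end, with the carriage still at home (x of index_pointer in the frame of gauge_end between -0.005 and 0.005 m and x of carriage_pointer in the frame of fixture above 0.06 m), for 0.3 s.
2. The carriage is held with its pointer level with the index pointer (x of carriage_pointer in the frame of index_pointer between -0.006 and 0.006 m and contact force between any of the fingers, the arm and carriage above 3 N), for 0.5 s.
At the end, for the whole second after the job is handed in: The robot still holds the carriage (contact force above 3 N) at rest (under 10 mm/s), its pointer within 6 mm of the index pointer along the slide, the index pointer within 6 mm of the gauge rod's end (5 mm when first set), and no loose thing bears on the carriage (all of step 2 and x of index_pointer in the frame of gauge_end between -0.006 and 0.006 m and linear speed of carriage below 0.01 m/s and contact force between carriage and carton below 0.3 N and contact force between carriage and tape_roll below 0.3 N and contact force between carriage and jar below 0.3 N); the arm keeps its last pose, push and grip.
It fails at once if The carton is moved more than 20 mm (distance of carton from where it was at the start of the episode above 0.02 m).
It fails at once if The tape roll is moved more than 20 mm (distance of tape_roll from where it was at the start of the episode above 0.02 m).
It fails at once if The jar is moved more than 20 mm (distance of jar from where it was at the start of the episode above 0.02 m).
It also fails if it takes over 54 s, if anything falls off the work surface, if the arm or the gripper's body presses on something with over 40 N, if the wrist force passes 120 N, or if a joint passes its speed limit or range.

## Robot

A 6-joint arm with a two-finger parallel gripper is mounted at the origin on the work surface. World frame = base frame: x ahead of the robot, y to its left, z up, the work surface at z = 0. Lengths are in m, angles in rad, forces in N, time in s.
With the tool pointing down it reaches from about 0.35 to 0.975 m from the base axis. Payload 4.9 kg.
Tool frame: the origin (TCP) lies at the very end of the fingers, on their centre line; the grasp point (between the pads) lies 19 mm behind it; z points along the fingers, x is the direction in which the jaws open and shut, and the axes are right-handed (so a half turn about z gives the same grasp; the last joint's range is limited). The gripper opens to 85 mm and grips with 20 to 120 N. Pads are 22 mm wide; open, the fingers measure 114 mm over their backs; the gripper's body (76 mm by 85 mm) begins 54 mm behind the grasp point. The pads swing forward as they close: fully open they stand 13 mm farther back than shut.
Start: joints at [-1.308, 0.053, 1.613, -0, 1.476, -0.119], TCP at [0.233, -0.58, 0.231] pointing down, gripper open.
Joint ranges: [-3.01, 3.01], [-1.01, 2.22], [0.06, 2.58], [-1.02, 4.17], [0.09, 2.62], [-3.14, 3.14]. Speed limits (rad/s): [2.57, 2.57, 3.14, 3.14, 3.14, 3.14].

## Interface

Orientations are given as a rotation vector (axis times angle).
In Python, from station import ctrl gives the robot as it stands.
- The arm moves only by the shell command python3 -m handwheel 'ROWS' [OPENING] [FORCE]. ROWS is a JSON object of lists of equal length, an entry for each row: "offset": the shift along the world's x, y, z in units of 40 mm (1.0 is 40 mm), a list of three; "roll": the turn about the world's z in units of 6 degrees (1.0 is 6 degrees). A call has exactly 10 rows; each row is the pose to reach, as a shift and turn from the pose commanded when the call began; what a row does not reach only later rows make up. A row lasts 1/10 s, in which the tool goes at most 50 mm and 8.59 degrees, less where a joint would pass 70% of its speed; a pose out of reach is approached as far as the arm can. A call with a gripper value outside its range is refused whole. OPENING is the finger opening in mm, from 0 to 85.4, set as the call begins (- or left out, the last holds). The fingers move at their own pace and stop on an object; FORCE is the grip in N (left out, the last holds). Time passes only in rows, so rows that repeat a pose let the fingers close, or fill a call up. It gives the time, the measured TCP pose, the force and the opening at its end, in the units of the state.
- ctrl.get_obs(): the state, without advancing time (a new reading comes with each control period).
- ctrl.get_image(name): name is "side" or "top" or "wrist"; returns a dict with "img" (400x640x3 uint8, red, green, blue), "fx", "fy", "cx", "cy" (pixels), "T" (4x4, takes a point from camera to world coordinates). Camera axes: x right, y down, z forward; pixel columns grow to the right and rows downward; lengths in m; the calibration is good to about 2 mm. A picture is of the moment at which its call begins. There is no depth.
- ctrl.finish_job(): hands the job in, once; it reports no verdict.
The state is a dict: "t": time; "q": joint angles; "dq": joint speeds; "effort": joint torques, N m; "tool_pos": TCP position; "tool_rot": TCP orientation; "contact_force": force on the tool from outside, world axes, zero at the start; "wrist_torque": the same for the moment, N m; "opening": finger opening in m.
Only numpy, scipy, OpenCV 4.12 (cv2) and the standard library are available. Lean on these libraries where they do the work, as an engineer would, in place of code of your own. Each camera call takes 0.05 s, during which the arm holds its last target.

## Working session

There is one attempt and no reset: what is moved stays moved. The work goes in short steps, Python scripts to look and compute and a shell command to move; the robot and the scene stay as the last step left them, time stands still between calls to the robot, and variables do not carry over. Pictures are saved under pics/ and viewed, and the job is handed in when it is done.

```bash
ls; mkdir -p pics
python3 - <<'E'
from station import ctrl
import cv2
for n in ("top","side","wrist"):
    d=ctrl.get_image(n); cv2.imwrite(f"pics/a_{n}.png",d["img"][:,:,::-1]); print(n,d["fx"],d["cx"],d["cy"],d["T"])
o=ctrl.get_obs(); print(o)
E
```

```text
pics
top 431.89281701908607 320.3889074486738 203.54726391342285 [[ 0.01524177 -0.99323468  0.11511975  0.46604345]
 [-0.99984205 -0.01408725  0.01083582  0.05506605]
 [-0.00914079 -0.11526673 -0.99329252  0.90920948]
 [ 0.          0.          0.          1.        ]]
side 367.44565948538104 317.9334862026345 203.21410458537525 [[-0.86550873 -0.29504606  0.40477457  0.2391181 ]
 [-0.5006976   0.53223656 -0.68266109  0.63508293]
 [-0.01401935 -0.79351879 -0.60838425  0.61928592]
 [ 0.          0.          0.          1.        ]]
wrist 307.5152147640768 324.1399116643297 203.8589254109266 [[ 0.37233074 -0.88455403 -0.28095194  0.30358601]
 [-0.92809667 -0.35568378 -0.11011635 -0.55212459]
 [-0.00252619  0.30175027 -0.95338366  0.37340055]
 [ 0.          0.          0.          1.        ]]
{'t': 0.15, 'q': array([-1.30801638e+00,  5.32349723e-02,  1.61396057e+00,  1.03630857e-05,
        1.47601460e+00, -1.18996543e-01]), 'dq': array([ 0.00030161, -0.00321613, -0.00471439,  0.00109261, -0.00051524,
        0.00013973]), 'effort': array([ 2.60746410e-04, -3.94242311e+01, -3.70721126e+01, -8.91190575e-05,
        4.66547208e-03, -1.32114019e-05]), 'tool_pos': array([ 0.23273495, -0.57953158,  0.23033776]), 'tool_rot': array([-2.60168311e+00,  1.75901857e+00,  1.90972878e-03]), 'contact_force': array([ 0.07877784, -0.30154029, -0.37117732]), 'wrist_torque': array([-0.01234508, -0.0102661 ,  0.01000616]), 'opening': 0.08489409626263027}
```

View pics/a_top.png

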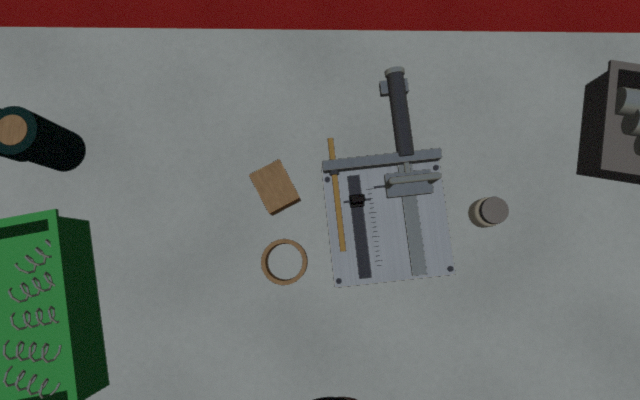

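View pics/a_side.png

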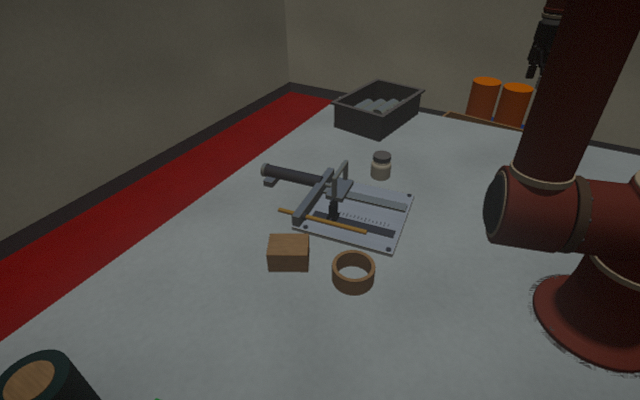

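The top view shows the fixture around pixel (388,220). The rod's free end is near (343,250), the index fin near (358,200) and the handle bar near (413,177). The carton, the tape roll (285,261) and the jar (490,211) sit beside it. I'll zoom in and measure.

```bash
cat > h.py <<'E'
import numpy as np, cv2
from station import ctrl
def ray(d,u,v):
    r=np.array([(u-d["cx"])/d["fx"],(v-d["cy"])/d["fy"],1.]); T=np.array(d["T"]); return T[:3,3],T[:3,:3]@r
def onz(d,u,v,z):
    o,r=ray(d,u,v); return o+r*(z-o[2])/r[2]
def proj(d,p):
    T=np.array(d["T"]); c=T[:3,:3].T@(np.array(p)-T[:3,3]); return np.array([c[0]/c[2]*d["fx"]+d["cx"],c[1]/c[2]*d["fy"]+d["cy"]])
def crop(d,x0,y0,x1,y1,s,fn):
    im=d["img"][y0:y1,x0:x1,::-1]; im=np.clip(im*1.5,0,255).astype(np.uint8); cv2.imwrite(fn,cv2.resize(im,None,fx=s,fy=s,interpolation=cv2.INTER_CUBIC))
E
python3 - <<'E'
from h import *
d=ctrl.get_image("top"); crop(d,310,130,460,295,3.6,"pics/b_top.png")
s=ctrl.get_image("side"); crop(s,255,145,425,260,4.6,"pics/b_side.png")
# rod by colour
im=d["img"].astype(int); m=((im[...,0]-im[...,2])>45).astype(np.uint8); m[:, :318]=0; m[:,350:]=0;m[:120]=0;m[270:]=0
n,l,st,c=cv2.connectedComponentsWithStats(m); print(st[1:])
v,u=np.nonzero(m)
pts=np.c_[u,v].astype(np.float32); f=cv2.fitLine(pts[v>175],cv2.DIST_L2,0,.01,.01).ravel(); print(f)
vb=v.max();print(vb,u[v>vb-3].mean())
A=[onz(d,f[2]+f[0]/f[1]*(y-f[3]),y,.034) for y in (vb+.5,vb-60)]
print(A); e=A[1]-A[0]; print("yaw",np.arctan2(e[1],e[0]))
E
```

```text
[[328 138   7  21  97]
 [332 175  13  76 353]]
[1.1242907e-01 9.9365973e-01 3.3831897e+02 2.1317241e+02]
250 342.3076923076923
[array([0.47293453, 0.01855308, 0.034     ]), array([0.5958351 , 0.03370644, 0.034     ])]
yaw 0.12267855716046429
```

View pics/b_top.png

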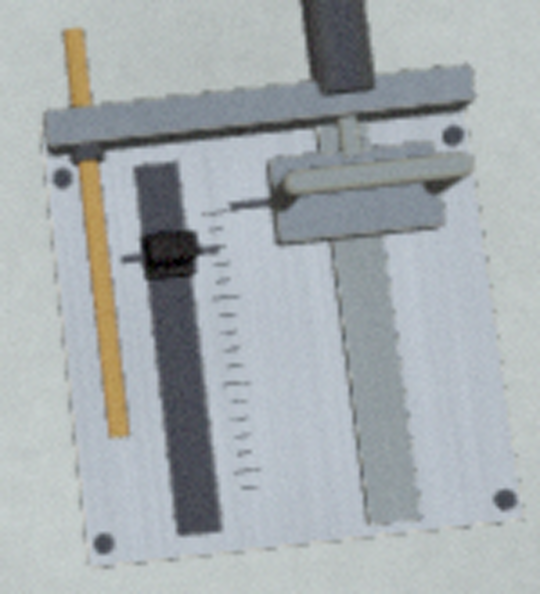

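View pics/b_side.png

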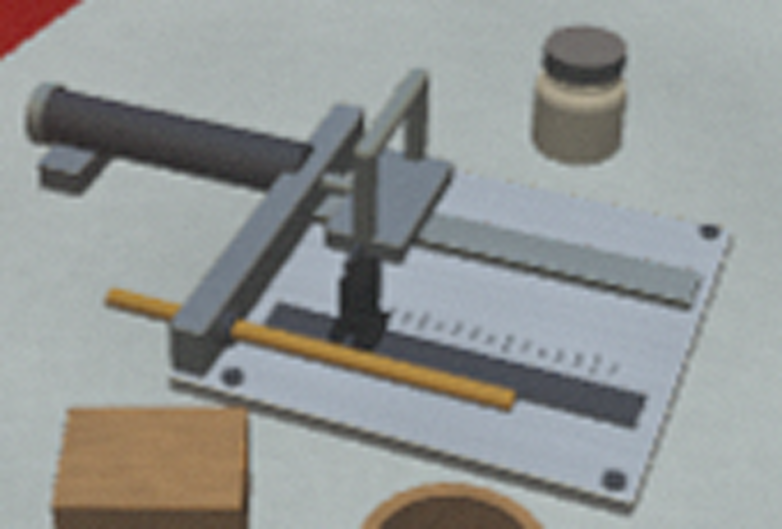

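Run:
```python
from h import *
d=ctrl.get_image("top")
P=lambda x,y,z: onz(d,310+(x+.5)/3.6-.5,130+(y+.5)/3.6-.5,z)
print("plate corners",P(90,566,.012),P(522,520,.012)); e=P(90,566,.012)-P(522,520,.012); print("yaw",np.arctan2(-e[0],e[1]), np.linalg.norm(e))
a=P(178,534,.016);b=P(136,166,.016); e=b-a; print("track",np.arctan2(e[1],e[0]))
a=P(369,524,.016);b=P(334,246,.016); e=b-a; print("slide",np.arctan2(e[1],e[0]))
yaw=.122; R=np.array([[np.cos(yaw),-np.sin(yaw)],[np.sin(yaw),np.cos(yaw)]])
ptr=P(231,206,.0315)[:2]
O=ptr-R@[.07,.022]; print("origin by ptr",O)
F=lambda p:(R.T@(p[:2]-O)).round(4)
print("corners F",F(P(90,566,.012)),F(P(522,520,.012)))
ge=P(119,437,.034)
for n,p in dict(gauge=ge,il=P(124,259,.0245),ir=P(219,248,.0245),fin=P(168,243,.064),barL=P(285,184,.096),barR=P(471,166,.096)).items(): print(n,p.round(4),F(p))
```

```text
plate corners [0.39893903 0.03309954 0.012     ] [ 0.4286013  -0.21212466  0.012     ]
yaw 0.12037500655710823 0.24701165582600665
track 0.12009125401822775
slide 0.11767473137779537
origin by ptr [ 0.53699996 -0.07483761]
corners F [-0.1239  0.1239] [-0.1243 -0.1231]
gauge [0.4719 0.0182 0.034 ] [-0.0533  0.1003]
il [0.5733 0.0159 0.0245] [0.0471 0.0857]
ir [ 0.5805 -0.0384  0.0245] [0.0476 0.0308]
fin [ 0.5777 -0.0063  0.064 ] [0.0488 0.063 ]
barL [ 0.6058 -0.0657  0.096 ] [0.0694 0.0007]
barR [ 0.6168 -0.164   0.096 ] [ 0.0684 -0.0982]
```

```bash
cat >> h.py <<'E'
from scipy.spatial.transform import Rotation as Ro
YAW=.12; O=np.array([.537,-.0748])
R=np.array([[np.cos(YAW),-np.sin(YAW)],[np.sin(YAW),np.cos(YAW)]])
def tool():
    o=ctrl.get_obs(); M=Ro.from_rotvec(o["tool_rot"]).as_matrix(); p=o["tool_pos"]
    a=np.arctan2(M[1,0],M[0,0]); t=(YAW-a+np.pi/2)%np.pi-np.pi/2
    print("t",round(o["t"],2),"pos",p.round(4),"F",(R.T@(p[:2]-O)).round(4),"toolx yaw",round(a,4),"turn units",round(np.degrees(t)/6,3),"tilt z",M[:,2].round(4),"f",o["contact_force"].round(1),"open",round(o["opening"],4),"q6",o["q"].round(2)); return o,p
def need(fx,fy,z):
    o,p=tool(); w=O+R@[fx,fy]; w=np.r_[w,z]; print("offset units",((w-p)/.04).round(3))
E
python3 -c "
from h import *
need(.0475,.06,.12)"
```

```text
t 0.3 pos [ 0.2328 -0.5798  0.2309] F [-0.3625 -0.4649] toolx yaw -1.189 turn units 12.5 tilt z [-2.e-04  7.e-04 -1.e+00] f [-0.2 -0.4  0.6] open 0.0857 q6 [-1.31  0.05  1.61 -0.    1.48 -0.12]
offset units [ 8.604 14.256 -2.771]
```

```bash
python3 -m handwheel '{"offset":[[0.3,0.5,0],[0.8,1.3,0],[1.4,2.3,0],[2.0,3.3,0],[2.6,4.3,0],[3.2,5.3,0],[3.8,6.3,0],[4.4,7.3,0],[5.0,8.3,0],[5.6,9.3,0]],"roll":[0.4,1.2,2.1,3.0,3.9,4.8,5.7,6.6,7.5,8.4]}' 50 40
python3 -m handwheel '{"offset":[[0.5,0.9,-0.1],[1.0,1.8,-0.3],[1.5,2.7,-0.6],[2.0,3.5,-0.9],[2.4,4.1,-1.1],[2.7,4.5,-1.2],[2.9,4.8,-1.2],[3.0,4.96,-1.2],[3.0,4.96,-1.2],[3.0,4.96,-1.2]],"roll":[0.7,1.4,2.1,2.8,3.4,3.8,4.1,4.1,4.1,4.1]}'
python3 -c "
from h import *
need(.0475,.06,.034)
d=ctrl.get_image('wrist');cv2.imwrite('pics/c_w.png',d['img'][:,:,::-1])
d=ctrl.get_image('top');crop(d,310,100,460,265,3.6,'pics/c_t.png')"
```

```text
t: 1.3
tool_pos: [0.4575, -0.2062, 0.2315]
tool_rot: [3.105, -0.478, 0.001]
contact_force: [0.6, -1.1, 0.7]
opening: 0.0497
t: 2.3
tool_pos: [0.5768, -0.0102, 0.1838]
tool_rot: [3.136, 0.187, 0.001]
contact_force: [-0.3, 0.0, -0.0]
opening: 0.0501
t 2.3 pos [ 0.5768 -0.0102  0.1838] F [0.0473 0.0594] toolx yaw 0.1191 turn units 0.009 tilt z [ 4.e-04 -5.e-04 -1.e+00] f [-0.3  0.  -0. ] open 0.0501 q6 [-0.15 -0.03  1.77 -0.    1.39 -0.27]
offset units [ 0.004  0.016 -3.744]
```

View pics/c_w.png

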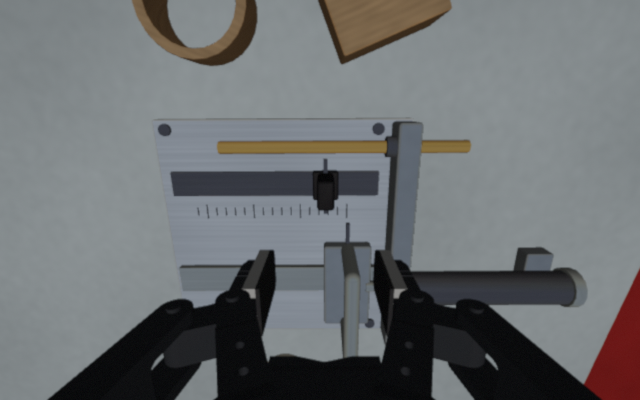

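Run:
```python
from h import *
d=ctrl.get_image("wrist"); crop(d,200,110,360,250,4.5,"pics/d_w.png")
F=lambda p:(R.T@(p[:2]-O)).round(4)
for n,u,v,z in (("rod",218,147,.034),("il",325,160,.0245),("cp",347.5,223,.0315)): print(n,F(onz(d,u,v,z)))
for p in ([.0475,.06,.064],[-.053,.1,.034],[-.125,.125,.012]): print(proj(d,np.r_[O+R@p[:2],p[2]]))
```

```text
rod [-0.054   0.0992]
il [0.047  0.0851]
cp [0.07   0.0213]
[325.73919676 195.54126603]
[219.00390342 146.13455775]
[150.68378424 117.93279888]
```

View pics/d_w.png

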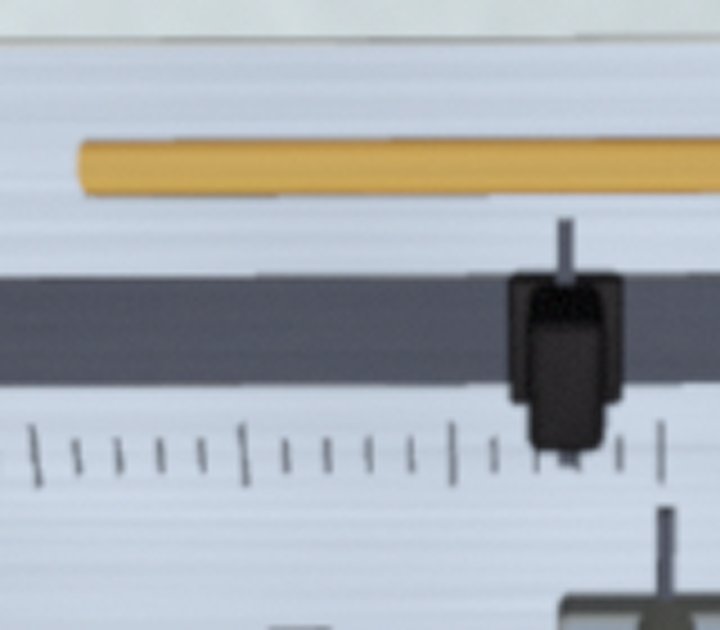

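Both views agree: the index pointer has to go about -101 mm. I'll descend and grip the fin.

```bash
python3 -m handwheel '{"offset":[[0,0,-0.3],[0,0,-0.9],[0,0,-1.5],[0,0,-2.1],[0,0,-2.7],[0,0,-3.1],[0,0,-3.4],[0,0,-3.6],[0,0,-3.7],[0,0,-3.7]],"roll":[0,0,0,0,0,0,0,0,0,0]}' 50 40
python3 -m handwheel '{"offset":[[0,0,0],[0,0,0],[0,0,0],[0,0,0],[0,0,0],[0,0,0],[0,0,0],[0,0,0],[0,0,0],[0,0,0]],"roll":[0,0,0,0,0,0,0,0,0,0]}' 0 40
python3 -c "
from h import *
o,p=tool(); print(R@[-.101,0]/.04)
d=ctrl.get_image('wrist');cv2.imwrite('pics/e_w.png',d['img'][:,:,::-1])"
```

```text
t: 3.45
tool_pos: [0.577, -0.0096, 0.0354]
tool_rot: [3.136, 0.188, 0.0]
contact_force: [-0.0, 0.0, 0.2]
opening: 0.0502
t: 4.45
tool_pos: [0.5776, -0.0097, 0.0364]
tool_rot: [3.136, 0.189, 0.002]
contact_force: [-0.6, 0.5, 6.4]
opening: 0.0156
t 4.45 pos [ 0.5776 -0.0097  0.0364] F [0.0481 0.0598] toolx yaw 0.1202 turn units -0.002 tilt z [ 1.6e-03 -3.0e-04 -1.0e+00] f [-0.6  0.5  6.4] open 0.0156 q6 [-0.15  0.14  1.87 -0.    1.13 -0.27]
[-2.50684181 -0.30227332]
```

View pics/e_w.png

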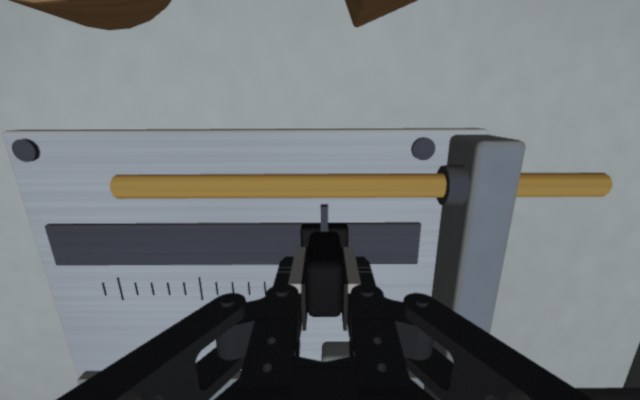

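The fin is gripped, with the opening at 15.6 mm. Next is the slide to the rod's end.

```bash
python3 -m handwheel '{"offset":[[-0.1,-0.012,0],[-0.35,-0.042,0],[-0.7,-0.084,0],[-1.05,-0.127,0],[-1.4,-0.169,0],[-1.75,-0.211,0],[-2.05,-0.247,0],[-2.3,-0.277,0],[-2.45,-0.295,0],[-2.5,-0.3,0]],"roll":[0,0,0,0,0,0,0,0,0,0]}'
python3 - <<'E'
from h import *
d=ctrl.get_image('wrist');tool();cv2.imwrite('pics/f_w.png',d['img'][:,:,::-1]); crop(d,250,120,420,260,4.5,"pics/f_wc.png")
E
```

```text
t: 5.5
tool_pos: [0.4771, -0.0222, 0.0363]
tool_rot: [3.135, 0.188, 0.004]
contact_force: [2.4, -1.4, 5.4]
opening: 0.0151
t 5.55 pos [ 0.477  -0.0222  0.0364] F [-0.0533  0.0594] toolx yaw 0.12 turn units 0.0 tilt z [ 0.0024 -0.0013 -1.    ] f [ 0.7 -1.4  8. ] open 0.0151 q6 [-0.2  -0.09  2.1  -0.    1.13 -0.32]
```

View pics/f_w.png

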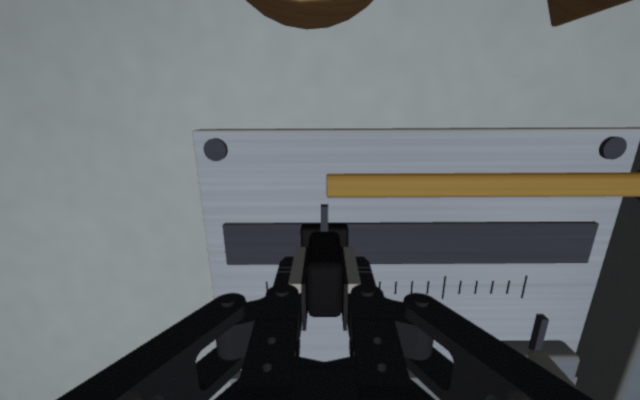

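View pics/f_wc.png

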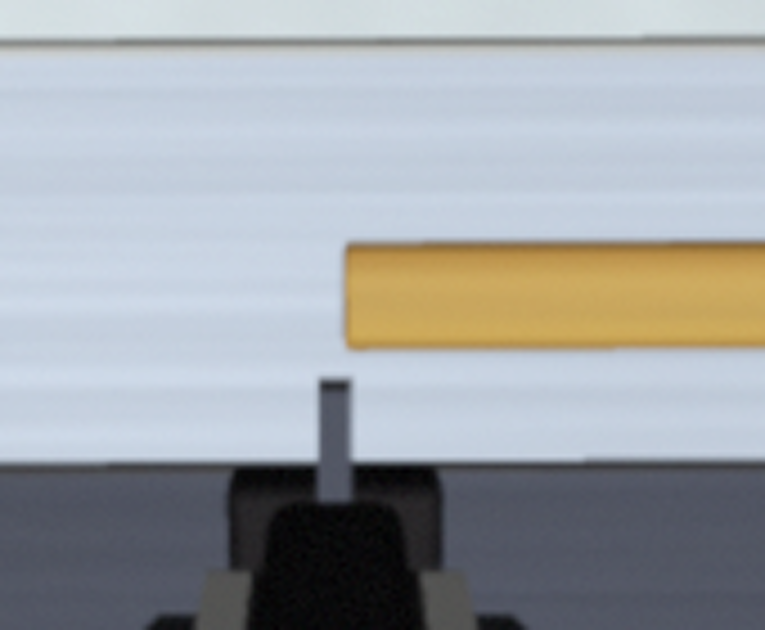

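Run:
```python
from h import *
d=ctrl.get_image('wrist');crop(d,250,120,420,260,4.5,"pics/g_wc.png")
F=lambda p:(R.T@(p[:2]-O)).round(4)
Q=lambda x,y,z:onz(d,250+(x+.5)/4.5-.5,120+(y+.5)/4.5-.5,z)
print("rod",F(Q(346,296,.034)),F(Q(346,296,.030)),"ptr",F(Q(335,383,.0245)),F(Q(335,410,.0265)),F(Q(335,490,.0265)))
t=ctrl.get_image('top');crop(t,310,130,460,295,3.6,"pics/g_t.png")
```

```text
rod [-0.0532  0.099 ] [-0.0531  0.098 ] ptr [-0.0544  0.0861] [-0.0544  0.0834] [-0.0544  0.0734]
```

View pics/g_t.png

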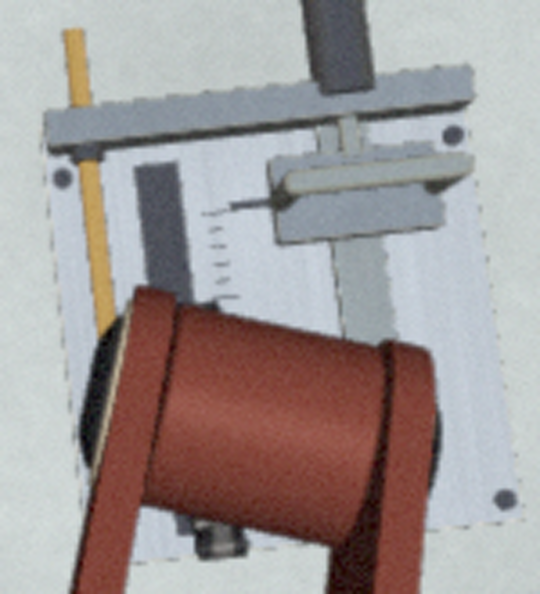

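The index pointer reads 1.2 mm past the rod end. I'll nudge it back +1 mm, then release and lift.

```bash
python3 -m handwheel '{"offset":[[0.015,0.002,0],[0.03,0.004,0],[0.03,0.004,0],[0.03,0.004,0],[0.03,0.004,0],[0.03,0.004,0],[0.03,0.004,0],[0.03,0.004,0],[0.03,0.004,0],[0.03,0.004,0]],"roll":[0,0,0,0,0,0,0,0,0,0]}'
python3 -m handwheel '{"offset":[[0,0,0],[0,0,0],[0,0,0],[0,0,0],[0,0,0.05],[0,0,0.3],[0,0,0.9],[0,0,1.7],[0,0,2.5],[0,0,3.2]],"roll":[0,0,0,0,0,0,0,0,0,0]}' 50
python3 - <<'E'
from h import *
need(.07,-.05,.16)
d=ctrl.get_image('wrist');cv2.imwrite('pics/h_w.png',d['img'][:,:,::-1]);crop(d,240,100,400,240,4.5,"pics/h_wc.png")
E
```

```text
t: 6.65
tool_pos: [0.478, -0.022, 0.0363]
tool_rot: [3.135, 0.189, 0.001]
contact_force: [-1.3, -0.8, 8.7]
opening: 0.0153
t: 7.65
tool_pos: [0.4784, -0.0215, 0.166]
tool_rot: [3.135, 0.188, 0.003]
contact_force: [0.8, -0.3, -0.1]
opening: 0.05
t 7.65 pos [ 0.4784 -0.0215  0.166 ] F [-0.0517  0.06  ] toolx yaw 0.1201 turn units -0.001 tilt z [ 2.e-03 -4.e-04 -1.e+00] f [ 0.8 -0.3 -0.1] open 0.05 q6 [-0.2  -0.26  2.01  0.    1.39 -0.32]
offset units [ 3.351 -2.365 -0.15 ]
```

View pics/h_w.png

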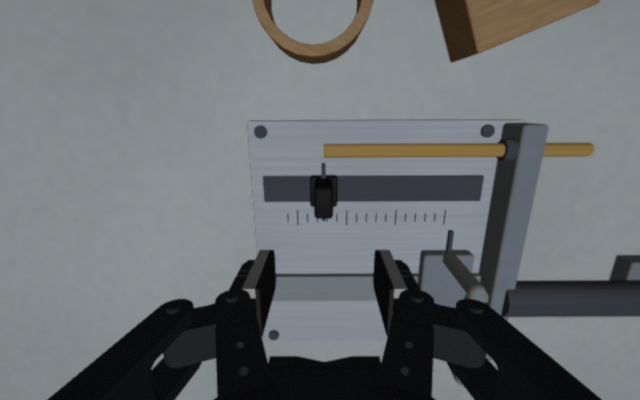

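View pics/h_wc.png

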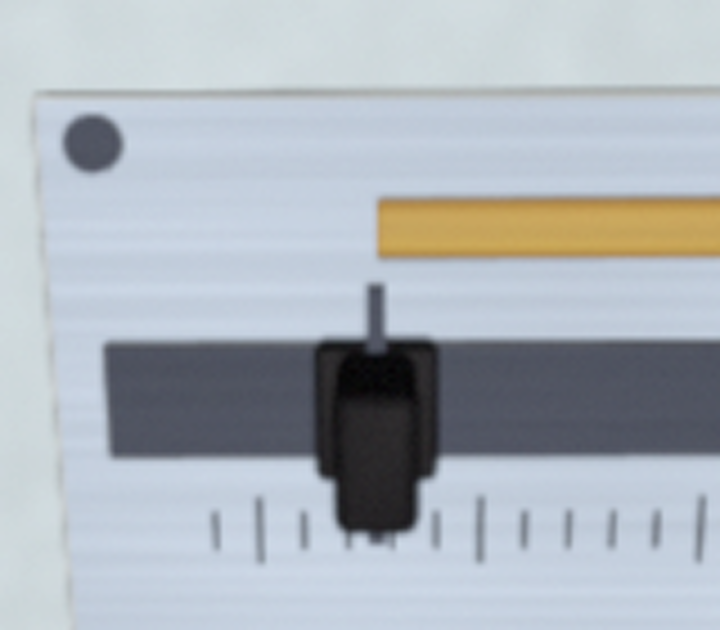

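The index reads within 1 mm of the rod end. Next I go above the handle, descend and grip.

```bash
python3 -m handwheel '{"offset":[[0.2,-0.14,0],[0.7,-0.5,0],[1.3,-0.92,0],[1.9,-1.34,0],[2.4,-1.7,0],[2.8,-1.98,0],[3.1,-2.2,0],[3.28,-2.3,0],[3.35,-2.36,0],[3.35,-2.36,0]],"roll":[0,0,0,0,0,0,0,0,0,0]}' 50 80
python3 - <<'E'
from h import *
need(.07,-.05,.074)
d=ctrl.get_image('wrist');cv2.imwrite('pics/i_w.png',d['img'][:,:,::-1])
for y in (-.05,): print(proj(d,np.r_[O+R@[.07,y],.099]))
E
```

```text
t: 8.7
tool_pos: [0.6118, -0.1158, 0.1626]
tool_rot: [-3.136, -0.188, 0.002]
contact_force: [-1.2, 0.3, -0.1]
opening: 0.0501
t 8.7 pos [ 0.6118 -0.1158  0.1626] F [ 0.0694 -0.0497] toolx yaw 0.1199 turn units 0.001 tilt z [-1.2e-03  4.0e-04 -1.0e+00] f [-1.2  0.3 -0.1] open 0.0501 q6 [-0.31  0.1   1.68 -0.    1.36 -0.43]
offset units [ 0.016 -0.006 -2.215]
[326.57215103 218.65780715]
```

View pics/i_w.png

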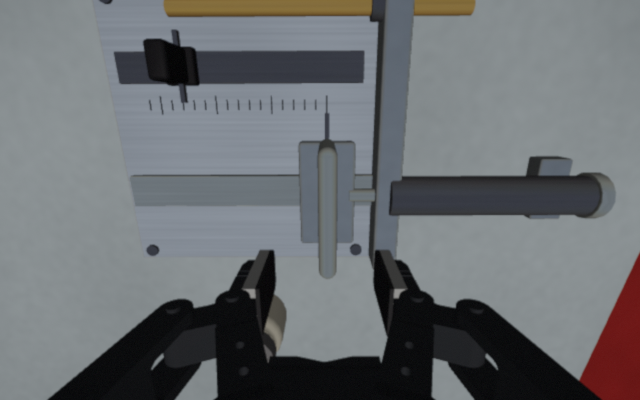

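The bar sits at column 327, as predicted, midway between the fingers.

```bash
python3 -m handwheel '{"offset":[[0,0,-0.3],[0,0,-0.7],[0,0,-1.1],[0,0,-1.5],[0,0,-1.8],[0,0,-2.0],[0,0,-2.15],[0,0,-2.25],[0,0,-2.25],[0,0,-2.25]],"roll":[0,0,0,0,0,0,0,0,0,0]}'
python3 -m handwheel '{"offset":[[0,0,0],[0,0,0],[0,0,0],[0,0,0],[0,0,0],[0,0,0],[0,0,0],[0,0,0],[0,0,0],[0,0,0]],"roll":[0,0,0,0,0,0,0,0,0,0]}' 0 80
python3 - <<'E'
from h import *
tool(); print(R@[-.1235,0]/.04)
d=ctrl.get_image('wrist');cv2.imwrite('pics/j_w.png',d['img'][:,:,::-1])
E
```

```text
t: 9.75
tool_pos: [0.6125, -0.1159, 0.0739]
tool_rot: [3.136, 0.188, 0.002]
contact_force: [-0.6, 0.6, 0.3]
opening: 0.0502
t: 10.75
tool_pos: [0.6127, -0.1159, 0.0741]
tool_rot: [3.136, 0.188, 0.002]
contact_force: [3.7, 1.9, 4.6]
opening: 0.0118
t 10.75 pos [ 0.6127 -0.1159  0.0741] F [ 0.0702 -0.0498] toolx yaw 0.1201 turn units -0.0 tilt z [ 1.5e-03 -3.0e-04 -1.0e+00] f [3.7 1.9 4.6] open 0.0118 q6 [-0.31  0.19  1.74  0.    1.21 -0.43]
[-3.06529666 -0.36961144]
```

View pics/j_w.png

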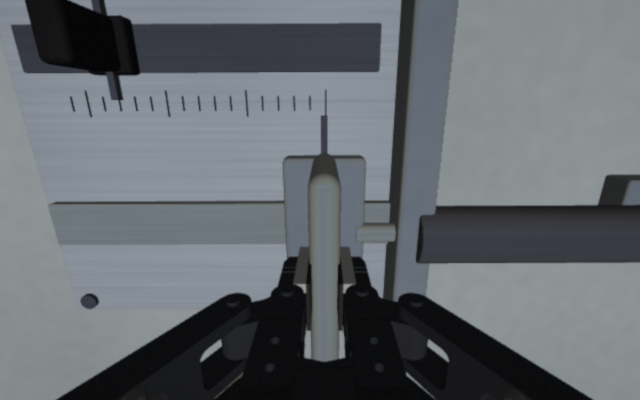

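The fingers are closed on the bar. Next I pull the carriage out.

```bash
python3 -m handwheel '{"offset":[[-0.1,-0.012,0],[-0.3,-0.036,0],[-0.7,-0.084,0],[-1.1,-0.133,0],[-1.5,-0.181,0],[-1.9,-0.229,0],[-2.3,-0.277,0],[-2.6,-0.314,0],[-2.8,-0.338,0],[-2.9,-0.35,0]],"roll":[0,0,0,0,0,0,0,0,0,0]}'
python3 -m handwheel '{"offset":[[-0.05,-0.006,0],[-0.1,-0.012,0],[-0.15,-0.018,0],[-0.165,-0.02,0],[-0.165,-0.02,0],[-0.165,-0.02,0],[-0.165,-0.02,0],[-0.165,-0.02,0],[-0.165,-0.02,0],[-0.165,-0.02,0]],"roll":[0,0,0,0,0,0,0,0,0,0]}'
python3 - <<'E'
from h import *
tool()
d=ctrl.get_image('wrist');cv2.imwrite('pics/k_w.png',d['img'][:,:,::-1]);crop(d,240,0,410,200,3,"pics/k_wc.png")
d=ctrl.get_image('side');crop(d,255,145,425,260,4.6,"pics/k_s.png")
E
```

```text
t: 11.8
tool_pos: [0.498, -0.1302, 0.0742]
tool_rot: [3.135, 0.187, 0.011]
contact_force: [12.2, 1.0, -0.5]
opening: 0.0117
t: 12.8
tool_pos: [0.4919, -0.131, 0.0742]
tool_rot: [3.135, 0.188, 0.011]
contact_force: [12.7, 1.2, 0.7]
opening: 0.0119
t 12.8 pos [ 0.4919 -0.131   0.0742] F [-0.0515 -0.0504] toolx yaw 0.1195 turn units 0.005 tilt z [ 6.8e-03 -9.0e-04 -1.0e+00] f [12.7  1.2  0.7] open 0.0119 q6 [-0.41 -0.08  2.02  0.    1.19 -0.53]
```

View pics/k_w.png

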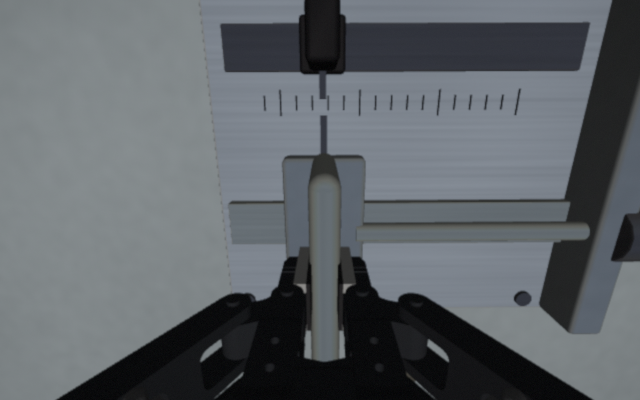

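View pics/k_wc.png

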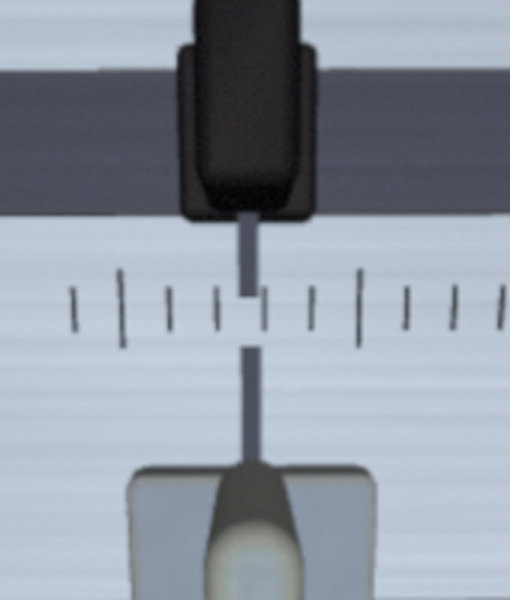

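View pics/k_s.png

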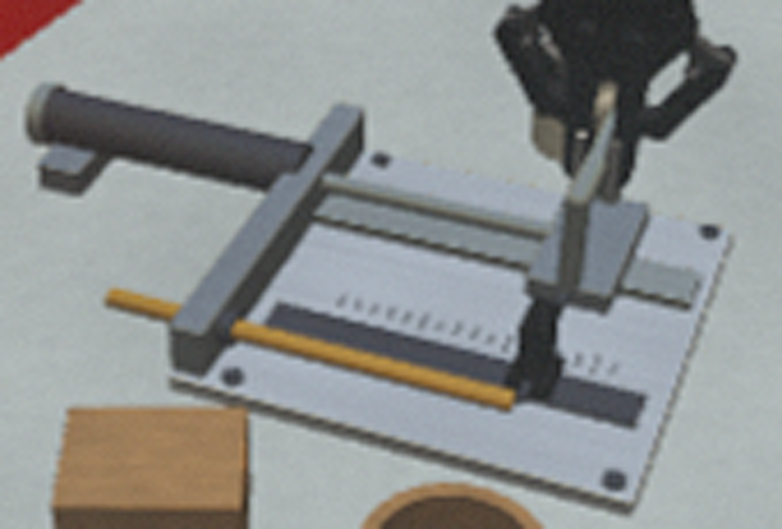

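The pointers are nearly level: columns 251 and 248 in the 3x crop, so about 1 px apart. I'll measure that.

```bash
python3 - <<'E'
from h import *
d=ctrl.get_image('wrist')
F=lambda p:(R.T@(p[:2]-O)).round(4)
Q=lambda x,y,z:onz(d,240+(x+.5)/3-.5,(y+.5)/3-.5,z)
print("idx",F(Q(248,290,.0265)),F(Q(248,290,.0245)),F(Q(248,220,.0265)),"car",F(Q(251,350,.0335)),F(Q(251,350,.0315)),F(Q(251.5,450,.0335)))
E
python3 -m handwheel '{"offset":[[-0.02,-0.002,0],[-0.04,-0.005,0],[-0.04,-0.005,0],[-0.04,-0.005,0],[-0.04,-0.005,0],[-0.04,-0.005,0],[-0.04,-0.005,0],[-0.04,-0.005,0],[-0.04,-0.005,0],[-0.04,-0.005,0]],"roll":[0,0,0,0,0,0,0,0,0,0]}'
python3 - <<'E'
from h import *
o,_=tool(); print(abs(o["dq"]).max())
d=ctrl.get_image('wrist');crop(d,240,0,410,200,3,"pics/l_wc.png")
d=ctrl.get_image('top');crop(d,230,110,520,320,2.7,"pics/l_t.png")
E
```

```text
idx [-0.0532  0.0315] [-0.0532  0.0315] [-0.0532  0.0441] car [-0.0527  0.0204] [-0.0527  0.0203] [-0.0526  0.0014]
t: 13.95
tool_pos: [0.4903, -0.1312, 0.0742]
tool_rot: [3.135, 0.188, 0.011]
contact_force: [12.9, 0.6, -0.7]
opening: 0.0114
t 13.95 pos [ 0.4903 -0.1312  0.0742] F [-0.0531 -0.0504] toolx yaw 0.1196 turn units 0.004 tilt z [ 6.8e-03 -9.0e-04 -1.0e+00] f [12.9  0.6 -0.7] open 0.0114 q6 [-0.41 -0.08  2.02  0.    1.19 -0.53]
0.0014240098881160299
```

View pics/l_wc.png

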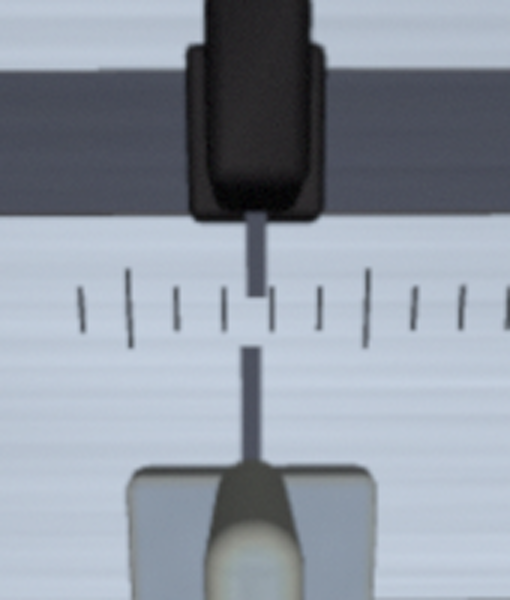

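View pics/l_t.png

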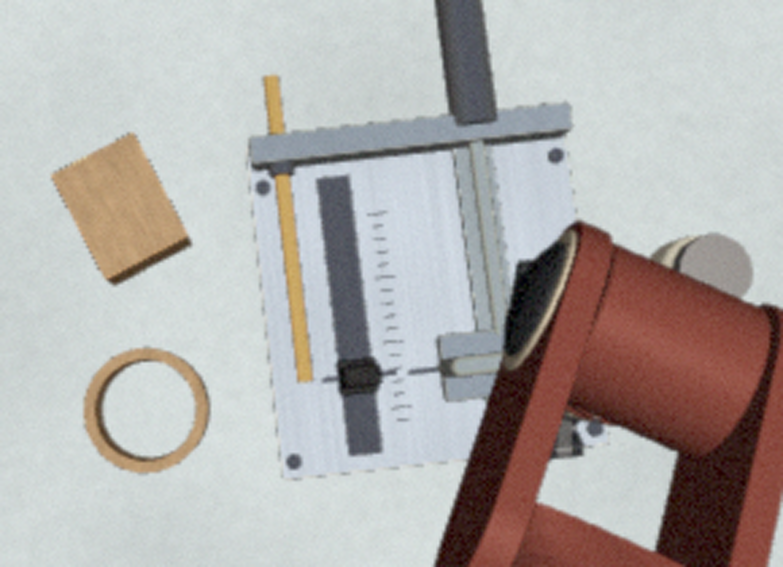

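The crop puts the carriage pointer at column 251 and the index at 256, a difference of about 1 mm. The top view shows the rod end, index and carriage pointers in line, with the loose things where they were. The arm is steady, so I'm handing the job in.

```bash
python3 -c "
from h import *
print(ctrl.finish_job())"
```

```text
the job is handed in; nothing more can be done
None
```

I slid the index block about 100 mm until its pointer was level with the gauge rod's end, with the carriage still at home. I then gripped the bow handle, pulled the carriage out to the index pointer, and handed the job in while still holding it (about 14 s on the clock).

- **Index to rod end:** within about 1 mm in the wrist view after release; the last top view shows them still in line.
- **Carriage to index:** about 1 mm. It read 0.5 mm short of the index. My last nudge, which it turned out not to need, left it about 1 mm past.
- **Hold:** the measured pull was about 13 N, with the arm at rest (joint speeds under 0.002 rad/s).
- **Loose things:** the carton and tape roll look unmoved in the last top view. The jar was partly hidden by the arm, but what could be seen of it was in place.

No check failed. The fingers read 11–12 mm open on the 14 mm bar, but the bar did not slip.

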